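# Clamp the fossil cradle to the slotted plate

### The arm

A 6-joint arm with a two-finger parallel gripper is mounted at the origin on the work surface. World frame = base frame: x ahead of the robot, y to its left, z up, the work surface at z = 0. Lengths are in mm, angles in rad, forces in N, time in s.
With the tool pointing down it reaches from about 350 to 875 mm from the base axis. Payload 15.5 kg.
Tool frame: the origin (TCP) lies at the very end of the fingers, on their centre line; the grasp point (between the pads) lies 19 mm behind it; z points along the fingers, x is the direction in which the jaws open and shut, and the axes are right-handed (so a half turn about z gives the same grasp; the last joint's range is limited). The gripper opens to 85 mm and grips with 20 to 120 N. Pads are 22 mm wide; open, the fingers measure 114 mm over their backs; the gripper's body (76 mm by 85 mm) begins 54 mm behind the grasp point. The pads swing forward as they close: fully open they stand 13 mm farther back than shut.
Start: joints at [-1.266, 0.494, 1.345, -0, 1.302, -0.096], TCP at [243.848, -575.469, 231.277] pointing down, gripper open.
Joint ranges: [-2.91, 2.91], [-0.82, 2.16], [0.22, 2.67], [-1.22, 4.37], [0.12, 2.79], [-3.08, 3.08]. Speed limits (rad/s): [1.89, 1.89, 2.57, 3.01, 3.01, 3.01].

### API

Orientations are given as a unit quaternion [x, y, z, w].
In Python, from bench import * gives the robot as it stands. The module is installed in compiled form; this text tells all that it offers.
- The arm moves only by the tool step_arm, never from a script. Its argument "targets" is a list of rows, each a list of 3 entries, a list of its own where there are three numbers: the shift along the world's x, y, z in m, then the turn, a rotation vector about the world's x, y, z in rad, then the opening, from -1 (shut) to 1 (fully open), so that 0 is half open. A call has 1 to 20 rows; each row is the pose to reach, as a shift and turn from the pose commanded when the call began; what a row does not reach only later rows make up. A row lasts 1/10 s, in which the tool goes at most 50 mm and 8.59 degrees, less where a joint would pass 70% of its speed; a pose out of reach is approached as far as the arm can. A call with a gripper value outside its range is refused whole. The fingers move at their own pace and stop on an object; "newtons" is the grip in N (left out, the last holds). Time passes only in rows, so rows that repeat a pose let the fingers close. It gives the time, the measured TCP pose, the force and the opening at its end, in the units of the state.
- sense(): the state, without advancing time (a new reading comes with each control period).
- capture(name): name is "scene" or "top" or "wrist"; returns (picture, depth): 384x512x3 uint8, red, green, blue; 384x512 float32, mm along the optical axis (not along the pixel's ray), 0 where there is no reading.
- camera_model(name): a dict with "fx", "fy", "cx", "cy" (pixels), "camera_from_world" (4x4, takes a point from world to camera coordinates); the wrist camera has in their place "hand_eye" (4x4, takes a point from camera to tool coordinates, whose origin is the TCP and whose axes are the tool frame's). Camera axes: x right, y up, looking along -z (the intrinsics and any distortion apply to the point x, -y, -z); pixel columns grow to the right and rows downward; lengths in mm; the calibration is good to about 2 mm. The wrist camera is an equidistant fisheye: a pixel r from the principal point sees the ray r / f radians off the axis. A picture is of the moment at which its call begins: read the wrist's pose just before it. camera_model takes no time and is no camera call.
- close_job(): hands the job in, once; it reports no verdict.
The state is a dict: "time_s": time; "joint_positions": joint angles; "joint_velocities": joint speeds; "tau": joint torques, N m; "eef_pos": TCP position; "eef_rot": TCP orientation; "ft_force": force on the tool from outside, world axes, zero at the start; "moment": the same for the moment, N m; "opening": finger opening in mm.
Only numpy, scipy, OpenCV 4.12 (cv2) and the standard library are available. Lean on these libraries where they do the work, as an engineer would, in place of code of your own. Each camera call takes 0.05 s, during which the arm holds its last target. There are 200 camera calls.

### The job

Pick up the standing T-bolt by its orange wing nut, lower its head lengthways into the plate's slot and slide it under the blue foot until the shank is home in the foot's notch. Only then turn it clockwise until the head stops square across the slot, and keep turning the nut until it clamps the foot snugly by feel, firm finger-tight and no harder; then let go. Don't shove the fossil cradle along, keep the gripper off it, and leave everything else on the bench where it is.

Things in the scene. Friction and masses are not known exactly. Their poses are not given: they have to be found in the camera images.
- plate: fixed bare aluminium T-slot plate on the bench, 400 x 140 x 25.5 mm. Origin: underside centre; x along the slot, towards the cradle; z up. One T-slot runs its full length on the centre line: neck 18 mm wide and 10 mm deep, below it a chamber 29 mm wide and 11.5 mm high, whose floor is 4 mm above the bench.
- bolt: loose steel T-bolt with its wing nut, standing upright on its head on the bench off the plate's open end; 72 mm tall, 0.15 to 0.2 kg. Origin: centre of the head's underside; x along the head's long side, z up the shank. Head 28 (x) x 16 (y) x 10 mm: passes the slot's neck only lengthways, 1 mm free each side. Shank 12 mm across.
- head (a point): centre of the T-bolt's head, 5 mm above its underside. Two opposite corners of the head are cut away: in the chamber it turns clockwise (seen from above) by about 95 degrees and stops against the walls, square to the slot; anticlockwise it jams early. The chamber leaves it 1.5 mm of height.
- knob: the wing nut on the bolt. Origin: centre of its underside, at the start 37 mm above the bolt's underside. Steel flange 30 mm across, 7 mm thick; on it an orange wing 50 (x) x 14 (y) x 28 mm tall, at the start parallel to the head. Clockwise from above tightens: 4 mm down the shank per radian, 2.8 rad at most.
- wing (a point): grip point in the wing: on the bolt's axis, 28 mm above the nut's underside, 7 mm below the wing's top; x along the wing, 14 mm thick across y. Thread drag 0.05 Nm: the whole bolt turns with the wing until the head is stopped, then the nut runs down. A wing held at one height draws the bolt up, then pulls on the holder. Once clamped the torque climbs fast: 0.15 to 0.35 Nm is snug, over 0.5 is too hard.
- cradle: loose blue steel cradle, 2.2 to 3.1 kg with its brown fossil vertebra, standing over the slot. Origin: underside, where the bolt's axis stands when home; x along the slot, away from the notch's mouth (within 2 degrees). Base 8 mm thick, 110 mm wide, x = -27 to +162 mm; the fossil stands beyond x = 93 mm, up to 140 mm tall. It starts to slide at 10 to 20 N of push.
- notch (a point): point on the cradle where the bolt's axis stands when home, at the base's top, 8 mm over the plate. The notch is 16 mm wide, open at the base's edge 27 mm before this point, and ends 6.5 mm behind it. Round it a steel wear pad, 46 mm square, stands 2 to 5.5 mm proud of the base (how much is not known); the nut clamps on it after 3.5 to 7 mm of thread.
- jar: bystander: round jar, 54 mm across, 75 mm tall; origin under its centre
- glue: bystander: bottle, 44 mm across, 130 mm tall; origin under its centre
- brush: bystander: brush lying on the bench
- chip3: bystander: brown bone chip, 40 x 29 x 16 mm, lying on the plate near the corner off the slot; origin under its centre
- hammer: bystander: hammer lying on the bench
There are look-alikes about, which are no part of the job. What is meant by the bolt is not turquoise or white, and is the smaller of those in its own colour.

How it is judged:
By the outcome, as a careful person would: the job done as asked, in the order asked, and still so for the second after the job is handed in, with the robot touching nothing.
It also fails if it takes over 67 s, if anything falls off the work surface, if the arm or the gripper's body presses on something with over 40 N, if the wrist force passes 120 N, or if a joint passes its speed limit or range.

## Working session

There is one attempt and no reset: what is moved stays moved. The work goes in short steps, Python scripts to look and compute and a tool call to move; the robot and the scene stay as the last step left them, time stands still between calls to the robot, and variables do not carry over. Pictures are saved under pics/ and viewed, about 8 in all and at most 12, crops included, and the job is handed in when it is done.

Besides the shell and the picture viewer there is one more tool, called after "Emit:" in YAML: its name, and indented under it one key for each argument. step_arm: Moves the arm, as the interface text tells. Its arguments: {"type":"object","properties":{"targets":{"type":"array","items":{"type":"array"}},"newtons":{"type":"number"}},"required":["targets"]}

```bash
mkdir -p pics; cat > h.py <<'E'
from bench import *
import numpy as np, cv2
from scipy.spatial.transform import Rotation as R
def world(name,d,uv):
    m=camera_model(name); T=np.linalg.inv(np.array(m['camera_from_world']))
    u,v=uv; x=(u-m['cx'])/m['fx']*d; y=-(v-m['cy'])/m['fy']*d
    return (T@np.array([x,y,-d,1]))[:3]
def ray(name,uv,z):
    m=camera_model(name); T=np.linalg.inv(np.array(m['camera_from_world']))
    p=T[:3,3]; r=T[:3,:3]@np.array([(uv[0]-m['cx'])/m['fx'],-(uv[1]-m['cy'])/m['fy'],-1])
    return p+r*(z-p[2])/r[2]
def save(n,p): cv2.imwrite('pics/'+n,cv2.cvtColor(p,cv2.COLOR_RGB2BGR))
E
python3 - <<'E'
from h import *
for n in('scene','top'):
    p,d=capture(n); np.savez('pics/'+n,p=p,d=d); save(n+'0.png',p)
    m=camera_model(n); print({k:v for k,v in m.items()})
print(sense())
E
```

```text
{'fx': 415.38634753302347, 'fy': 415.38634753302347, 'cx': 251.6598428804051, 'cy': 191.36127111146112, 'camera_from_world': array([[ 8.09426334e-01,  5.87137991e-01, -9.89896353e-03,
        -4.96998113e+02],
       [-4.78528123e-01,  6.69280152e-01,  5.68396792e-01,
         2.75379824e+02],
       [ 3.40352530e-01, -4.55338399e-01,  8.22695021e-01,
        -1.54113455e+03],
       [ 0.00000000e+00,  0.00000000e+00,  0.00000000e+00,
         1.00000000e+00]])}
{'fx': 432.4540199391484, 'fy': 432.4540199391484, 'cx': 255.1850063722152, 'cy': 188.31078842022245, 'camera_from_world': array([[-9.34883445e-03, -9.99662765e-01, -2.42271453e-02,
         1.56906272e+01],
       [ 9.93852133e-01, -1.19620137e-02,  1.10067474e-01,
        -6.05465991e+02],
       [-1.10320161e-01, -2.30491974e-02,  9.93628802e-01,
        -1.45668234e+03],
       [ 0.00000000e+00,  0.00000000e+00,  0.00000000e+00,
         1.00000000e+00]])}
{'time_s': 0.1, 'joint_positions': array([-1.26551951e+00,  4.94140653e-01,  1.34606269e+00,  5.62179136e-07,
        1.30249641e+00, -9.55130816e-02]), 'joint_velocities': array([ 0.00155776, -0.00129539, -0.00159917,  0.001731  , -0.00109459,
        0.00106586]), 'tau': array([ 5.07102359e-04, -8.83589602e+01, -3.84564507e+01, -8.65709399e-05,
        5.10541286e-03,  4.18165973e-05]), 'eef_pos': array([ 243.74006825, -575.16595521,  230.74988525]), 'eef_rot': array([ 8.33710141e-01, -5.52202041e-01, -4.30072179e-04, -3.48498817e-04]), 'ft_force': array([ 0.08950647,  0.48352649, -0.55972678]), 'moment': array([-0.0369138 ,  0.03106921, -0.01304335]), 'opening': 85.21418447331091}
```

View pics/scene0.png

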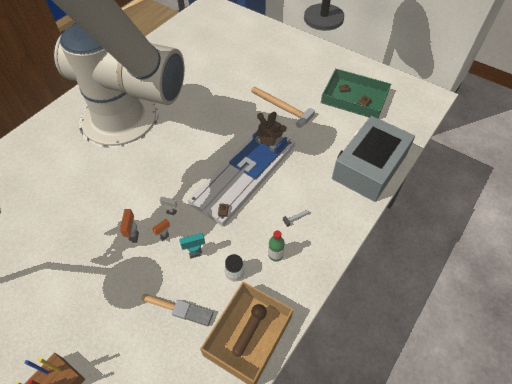

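View pics/top0.png

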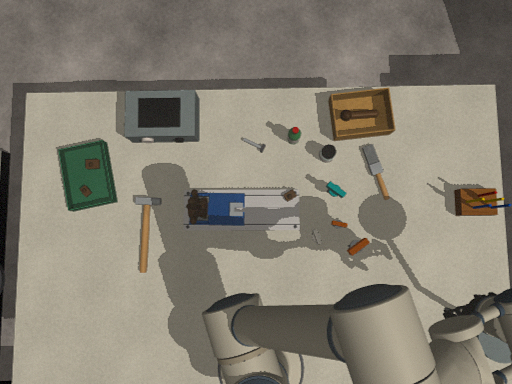

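Scene view: the small orange wing nut is at (161,228), and a bigger look-alike is at (127,222). In the top view the small one is at (339,223), the plate spans columns 187–298 and rows 188–228, the cradle is to the left and the bone chip is at (289,195).

```bash
python3 - <<'E'
from h import *
D={n:np.load(f'pics/{n}.npz') for n in('scene','top')}
for n,box in(('scene',(150,215,172,240)),('top',(328,212,350,232))):
    p=D[n]['p'];d=D[n]['d'];h=cv2.cvtColor(p,cv2.COLOR_RGB2HSV)
    m=(h[...,0]<15)&(h[...,1]>140)&(h[...,2]>70)
    k=np.zeros_like(m);k[box[1]:box[3],box[0]:box[2]]=1;m&=k.astype(bool)
    v,u=np.nonzero(m)
    P=np.array([world(n,d[b,a],(a,b)) for a,b in zip(u,v)])
    print(n,len(P),P.mean(0),P.min(0),P.max(0))
    t=P[P[:,2]>P[:,2].max()-10]; c,s,w=np.linalg.svd(t[:,:2]-t[:,:2].mean(0)); print(' top',len(t),t.mean(0),np.degrees(np.arctan2(w[0][1],w[0][0])),s)
# blue base & plate in top
p=D['top']['p'];d=D['top']['d'];h=cv2.cvtColor(p,cv2.COLOR_RGB2HSV)
m=((h[...,0]>100)&(h[...,0]<128)&(h[...,1]>120)).astype(np.uint8)
m[:180]=0;m[235:]=0;m[:,:180]=0;m[:,305:]=0
v,u=np.nonzero(m);P=np.array([world('top',d[b,a],(a,b)) for a,b in zip(u,v)])
P=P[abs(P[:,2]-33.5)<8];print('blue',len(P),P.min(0),P.max(0),np.median(P[:,2]))
r=cv2.minAreaRect(P[:,:2].astype(np.float32));print(r)
# plate by height
vv,uu=np.mgrid[180:235,180:306];Q=np.array([world('top',d[b,a],(a,b)) for a,b in zip(uu.ravel(),vv.ravel())])
Q=Q[(Q[:,2]>19)&(Q[:,2]<45)];print('plate',len(Q),cv2.minAreaRect(Q[:,:2].astype(np.float32)))
c=p[175:240,180:365];save('crop1.png',cv2.resize(c,None,fx=4.2,fy=4.2,interpolation=cv2.INTER_CUBIC))
E
```

```text
scene 135 [ 486.17484564 -270.08717668   64.11322608] [ 471.48984256 -293.89894693   45.03253641] [ 494.89721288 -245.51861296   74.92627528]
 top 78 [ 484.52277131 -269.20910874   70.24137102] -102.85103449348604 [128.90198112  35.83681819]
top 62 [ 479.99293153 -264.70719885   93.44893477] [ 441.18892507 -294.12187935   57.42124305] [ 489.74484144  -25.13261564 1514.42378052]
 top 1 [ 441.18892507  -25.13261564 1514.42378052] 0.0 [0.]
blue 819 [483.325136    51.21194364  25.51859921] [591.80708319 210.1070979   41.32911948] 32.54326170727654
((537.5269165039062, 128.37632751464844), (158.28880310058594, 106.26451110839844), 87.10045623779297)Traceback (most recent call last):
  File "<stdin>", line 19, in <module>
  File "h.py", line 5, in world
    m=camera_model(name); T=np.linalg.inv(np.array(m['camera_from_world']))
ValueError: time passes only in moves, steps and waits
```

Emit:
step_arm:
  targets:
    - [[0.26,0.44,0.05],[0,0,1.17],1]
    - [[0.26,0.44,0.05],[0,0,1.17],1]
    - [[0.26,0.44,0.05],[0,0,1.17],1]
    - [[0.26,0.44,0.05],[0,0,1.17],1]
    - [[0.26,0.44,0.05],[0,0,1.17],1]
    - [[0.26,0.44,0.05],[0,0,1.17],1]
    - [[0.26,0.44,0.05],[0,0,1.17],1]
    - [[0.26,0.44,0.05],[0,0,1.17],1]
    - [[0.26,0.44,0.05],[0,0,1.17],1]
    - [[0.26,0.44,0.05],[0,0,1.17],1]
    - [[0.26,0.44,0.05],[0,0,1.17],1]
    - [[0.26,0.44,0.05],[0,0,1.17],1]
    - [[0.26,0.44,0.05],[0,0,1.17],1]
    - [[0.26,0.44,0.05],[0,0,1.17],1]

```text
time_s: 1.5
eef_pos: [503.2, -136.6, 281.0]
eef_rot: [1.0, -0.001, -0.0, 0.0]
ft_force: [0.2, 0.3, -0.1]
opening: 85.5
```

```bash
cat > h.py <<'E'
from bench import *
import numpy as np, cv2
from scipy.spatial.transform import Rotation as R
from functools import lru_cache
cam=lru_cache(None)(camera_model)
def ray(name,uv,z,eef=None):
    m=cam(name)
    if name=='wrist':
        a=np.array([uv[0]-m['cx'],uv[1]-m['cy']]); r=np.hypot(*a); th=r/m['fx']
        c=np.array([a[0]/r*np.sin(th),-a[1]/r*np.sin(th),-np.cos(th)]); H=np.array(m['hand_eye'])
        Rt=R.from_quat(eef['eef_rot']).as_matrix()
        p=Rt@H[:3,3]+eef['eef_pos']; q=Rt@H[:3,:3]@c
    else:
        T=np.linalg.inv(np.array(m['camera_from_world'])); p=T[:3,3]
        q=T[:3,:3]@np.array([(uv[0]-m['cx'])/m['fx'],-(uv[1]-m['cy'])/m['fy'],-1])
    return p+q*(z-p[2])/q[2]
def save(n,p): cv2.imwrite('pics/'+n,cv2.cvtColor(p,cv2.COLOR_RGB2BGR))
def wshot(n):
    s=sense(); p,d=capture('wrist'); np.savez('pics/'+n,p=p,d=d,pos=s['eef_pos'],rot=s['eef_rot']); save(n+'.png',p); return s,p,d
def wload(n):
    z=np.load('pics/'+n+'.npz'); return dict(eef_pos=z['pos'],eef_rot=z['rot']),z['p'],z['d']
E
python3 - <<'E'
from h import *
s,p,d=wshot('w1'); print(s['eef_pos'],s['eef_rot'],s['joint_positions'],s['time_s']); print(cam('wrist'))
E
```

```text
[ 503.19059432 -136.56422665  281.01244524] [ 9.99999744e-01 -6.31095144e-04 -3.34947146e-04  3.00080618e-05] [-3.79376268e-01  2.98837459e-01  1.52575094e+00 -3.13452968e-04
  1.31760449e+00 -3.78035468e-01] 1.5
{'fx': 297.3186396354542, 'fy': 297.3186396354542, 'cx': 252.8775085099379, 'cy': 188.91434699578875, 'hand_eye': array([[ 9.99999649e-01, -9.65463921e-05,  8.32265341e-04,
        -1.34232634e-01],
       [ 1.43068538e-04, -9.59072934e-01, -2.83159118e-01,
        -7.13692122e+01],
       [ 8.25541154e-04,  2.83159137e-01, -9.59072584e-01,
        -1.43174419e+02],
       [ 0.00000000e+00,  0.00000000e+00,  0.00000000e+00,
         1.00000000e+00]])}
```

View pics/w1.png

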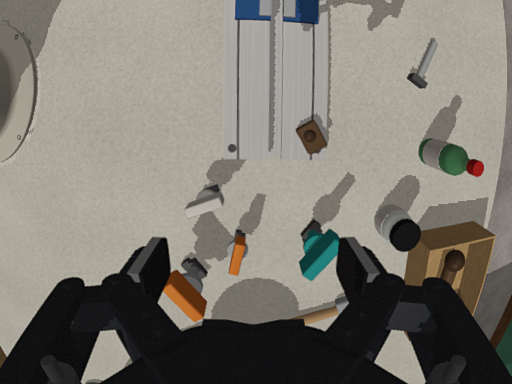

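Wrist view: the target wing is at (238,254) and the slot runs up at column ~278. The cradle front edge is at row ~20, and the chip at (310,137) sits right of the slot.

```bash
cat >> h.py <<'E'
def cloud(s,d):
    m=cam('wrist'); v,u=np.mgrid[0:d.shape[0],0:d.shape[1]].astype(float)
    a=u-m['cx'];b=v-m['cy'];r=np.hypot(a,b)+1e-9;t=np.tan(r/m['fx'])
    c=np.stack([a/r*t*d,-b/r*t*d,-d],-1); H=np.array(m['hand_eye']); Rt=R.from_quat(s['eef_rot']).as_matrix()
    W=(c@H[:3,:3].T+H[:3,3])@Rt.T+s['eef_pos']; W[d<=0]=np.nan; return W
E
python3 - <<'E'
from h import *
s,p,d=wload('w1'); W=cloud(s,d)
h=cv2.cvtColor(p,cv2.COLOR_RGB2HSV)
m=(h[...,0]<15)&(h[...,1]>140)&(h[...,2]>70)
m[:225]=0;m[285:]=0;m[:,:220]=0;m[:,258:]=0
P=W[m];print(len(P),np.nanmin(P,0),np.nanmax(P,0))
for lo,hi in((66,80),(69,75)):
    t=P[(P[:,2]>lo)&(P[:,2]<hi)];r=cv2.minAreaRect(t[:,:2].astype(np.float32));print(len(t),t.mean(0),r)
# slot edges: profile per row over gray brightness and depth
g=cv2.cvtColor(p,cv2.COLOR_RGB2GRAY)
for v in(30,50,70,90,110,130,150):
    z=W[v,215:335,2];x=W[v,215:335,0]
    e=x[z<17]; on=x[(z>21)&(z<29)];low=x[(z<20)&(x>on.min())&(x<on.max())]
    print(v,'y',round(float(W[v,278,1])),'plate',on.min().round(1),on.max().round(1),'slot',low.min().round(1) if len(low) else None,low.max().round(1) if len(low) else None, 'med z',np.median(z[(z>21)&(z<29)]).round(1))
print('gray',g[90,222:332])
print('z90',W[90,265:292,2].round(0),W[90,265:292,0].round(1))
print('plate end', [ (u,[ (round(float(W[v,u,1]),1),round(float(W[v,u,2]),1)) for v in range(154,164)]) for u in(250,)])
b=(h[...,0]>100)&(h[...,0]<128)&(h[...,1]>120);b[40:]=0;b[:,:225]=0;b[:,330:]=0
Q=W[b];Q=Q[abs(Q[:,2]-33)<5];print('blue',np.nanmin(Q,0),np.nanmax(Q,0))
for u in range(235,322,7):
    vs=np.nonzero(b[:,u])[0]
    if len(vs):print(u,vs.max(),ray('wrist',(u,vs.max()+.5),33.5,s).round(1))
E
```

```text
384 [ 469.12629089 -292.96838418   11.90531493] [ 490.71126592 -244.10429696   74.85632803]
311 [ 480.13799348 -267.0096818    72.04347795] ((479.8708190917969, -268.89910888671875), (48.95368957519531, 13.105903625488281), 76.55143737792969)
299 [ 479.97802564 -267.73905344   72.22566632] ((479.8708190917969, -268.89910888671875), (48.95368957519531, 13.105903625488281), 76.55143737792969)
30 y 41 plate 464.8 602.7 slot 526.5 542.1 med z 26.2
50 y 11 plate 463.4 602.2 slot 525.0 542.0 med z 26.1
70 y -17 plate 463.5 602.2 slot 525.0 543.1 med z 26.0
90 y -46 plate 463.2 602.2 slot 525.1 541.7 med z 26.0
110 y -74 plate 463.1 601.4 slot 525.2 541.9 med z 25.9
130 y -103 plate 462.6 600.8 slot 523.8 541.0 med z 26.0
150 y -131 plate 463.4 600.9 slot 524.1 541.3 med z 26.1
gray [164 170 170 168 169 167 167 166 167 167 168 169 168 171 149  73  79 154
 170 166 165 168 166 163 166 167 165 165 167 168 167 164 164 167 166 165
 164 167 167 165 164 165 166 169 167 167 161 136 114 114 115 115 143 169
 167 164 164 167 169 159 132 169 170 166 169 166 166 165 165 167 168 168
 167 165 164 166 168 
[... 276 characters left out ...]
25.1 526.4 527.8 529.3 530.7 532.  533.3 534.8
 536.1 537.5 538.9 540.4 541.7 541.3 542.4 543.9 545.  546.5 547.6 549.2
 550.3 551.6 552.9]
plate end [(250, [(-133.3, 26.9), (-135.0, 25.0), (-136.2, 26.0), (-137.7, 25.5), (-138.8, 26.5), (-140.1, 27.0), (-146.8, -0.5), (-148.1, 0.4), (-149.6, 0.5), (-151.0, 0.7)])]
blue [479.52952907  46.8586938   28.69304144] [587.82853649  80.18606231  36.6473373 ]
235 18 [479.6  50.   33.5]
242 18 [488.7  49.8  33.5]
249 18 [497.8  49.7  33.5]
256 19 [506.9  48.3  33.5]
263 19 [515.9  48.3  33.5]
270 18 [525.   49.9  33.5]
284 20 [543.3  47.6  33.5]
291 20 [552.4  48.   33.5]
298 21 [561.7  47.1  33.5]
305 22 [570.9  46.2  33.5]
312 23 [580.3  45.4  33.5]
```

Emit:
step_arm:
  targets:
    - [[-0.023,-0.132,-0.151],[0,0,-0.234],0]
    - [[-0.023,-0.132,-0.151],[0,0,-0.234],0]
    - [[-0.023,-0.132,-0.151],[0,0,-0.234],0]
    - [[-0.023,-0.132,-0.151],[0,0,-0.234],0]
    - [[-0.023,-0.132,-0.151],[0,0,-0.234],0]
    - [[-0.023,-0.132,-0.151],[0,0,-0.234],0]
    - [[-0.023,-0.132,-0.151],[0,0,-0.234],0]

```text
time_s: 2.25
eef_pos: [481.0, -267.6, 131.2]
eef_rot: [0.993, -0.117, 0.0, 0.0]
ft_force: [0.1, -0.0, 0.3]
opening: 43.0
```

```bash
python3 - <<'E'
from h import *
s,p,d=wload('w1'); W=cloud(s,d)
k=(W[...,2]>20)&(np.hypot(W[...,0]-480,W[...,1]+269)<110)&(W[...,2]<130)
k[300:]=0
n,l,st,c=cv2.connectedComponentsWithStats(k.astype(np.uint8))
for i in range(1,n):
    if st[i,4]>40:P=W[l==i];print(c[i].round(),P.min(0).round(),P.max(0).round())
s,p,d=wshot('w2');print(s['eef_pos'],s['eef_rot'],s['opening'],s['time_s'],s['ft_force'],s['moment'])
W=cloud(s,d);h=cv2.cvtColor(p,cv2.COLOR_RGB2HSV)
m=(h[...,0]<15)&(h[...,1]>140)&(h[...,2]>70)&(W[...,2]>66)&(W[...,2]<78)&(np.hypot(W[...,0]-480,W[...,1]+269)<35)
t=W[m];print(len(t),t.mean(0),cv2.minAreaRect(t[:,:2].astype(np.float32)))
E
```

```text
[204. 202.] [ 414. -207.   37.] [ 465. -179.   75.]
[310. 258.] [ 567. -289.   20.] [ 590. -239.   99.]
[237. 254.] [ 466. -295.   36.] [ 494. -244.   75.]
[184. 285.] [ 381. -344.   20.] [ 430. -290.  106.]
[ 481.01595175 -267.594752    131.18732612] [ 9.93127212e-01 -1.17038817e-01  4.74215760e-04  1.77225720e-04] 42.986149471435425 2.25 [ 0.14774672 -0.0172324   0.26831502] [-0.01020749 -0.06597678 -0.02612881]
1189 [ 480.52579601 -267.59472842   72.2257309 ] ((480.00946044921875, -269.1517333984375), (49.62516784667969, 12.99772834777832), 76.9141616821289)
```

View pics/w2.png

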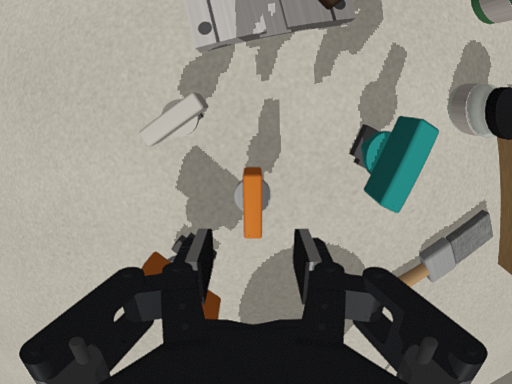

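Emit:
step_arm:
  targets:
    - [[-0.001,-0.0015,-0.045],[0,0,0],0]
    - [[-0.001,-0.0015,-0.083],[0,0,0],0]
    - [[-0.001,-0.0015,-0.083],[0,0,0],0]
    - [[-0.001,-0.0015,-0.083],[0,0,0],0]
    - [[-0.001,-0.0015,-0.083],[0,0,0],-1]
    - [[-0.001,-0.0015,-0.083],[0,0,0],-1]
    - [[-0.001,-0.0015,-0.083],[0,0,0],-1]
    - [[-0.001,-0.0015,-0.083],[0,0,0],-1]
    - [[-0.001,-0.0015,-0.083],[0,0,0],-1]
    - [[-0.001,-0.0015,-0.083],[0,0,0],-1]
    - [[-0.001,-0.0015,-0.083],[0,0,0],-1]
  newtons: 60

```text
time_s: 3.4
eef_pos: [480.8, -269.5, 49.1]
eef_rot: [0.993, -0.117, 0.001, 0.001]
ft_force: [-1.4, 1.5, 14.7]
opening: 12.9
```

```bash
python3 - <<'E'
from h import *
s=sense();print(s['eef_pos'],s['ft_force'],s['moment'],s['opening'])
E
```

```text
[ 480.76592565 -269.48841726   49.13719794] [-1.41206085  1.54614143 14.69382416] [ 0.31099037  0.22495467 -0.03312787] 12.925040624682346
```

Emit:
step_arm:
  targets:
    - [[0,0,0.025],[0,0,0],-1]
    - [[0,0,0.05],[0,0,0],-1]
    - [[0.01,0.04,0.06],[0,0,0.1],-1]
    - [[0.022,0.09,0.06],[0,0,0.223],-1]
    - [[0.032,0.14,0.06],[0,0,0.223],-1]
    - [[0.042,0.19,0.06],[0,0,0.223],-1]
    - [[0.052,0.239,0.055],[0,0,0.223],-1]
    - [[0.052,0.239,0.055],[0,0,0.223],-1]
    - [[0.052,0.239,0.055],[0,0,0.223],-1]
    - [[0.052,0.239,0.055],[0,0,0.223],-1]

```text
time_s: 4.4
eef_pos: [532.0, -30.7, 102.8]
eef_rot: [1.0, -0.006, 0.0, 0.0]
ft_force: [0.5, -0.1, -1.7]
opening: 12.5
```

```bash
python3 - <<'E'
from h import *
s,p,d=wshot('w3');print(s['eef_pos'],s['eef_rot'],s['ft_force'],s['moment'],s['opening'],s['time_s'])
save('w3b.png',cv2.resize(p[60:330,130:390],None,fx=2.2,fy=2.2,interpolation=cv2.INTER_CUBIC))
E
```

```text
[531.96077508 -30.71577589 102.82539614] [ 9.99984495e-01 -5.55468491e-03  3.44493346e-04  1.89452730e-04] [ 0.49029464 -0.07932538 -1.65241782] [-0.00112649 -0.00738424 -0.01615332] 12.526656553317935 4.4
```

View pics/w3b.png

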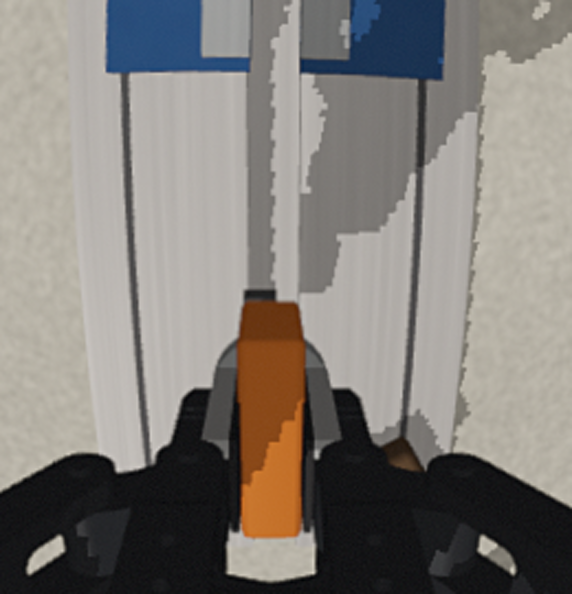

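Head's nose is visible at crop (245–276, 295), over the slot at columns 248–300. The pad spans columns 201–351, and the cradle front edge is at row ~72.

```bash
python3 - <<'E'
from h import *
s,p,d=wload('w3')
f=lambda c,z:ray('wrist',(130+(c[0]+.5)/2.2-.5,60+(c[1]+.5)/2.2-.5),z,s).round(1)
print('wing top front',f((238,340),125.7),f((305,340),125.7),'back',f((241,535),125.7),f((303,535),125.7))
print('head left',f((245,295),64),f((245,295),54))
for r in(120,200,270):print('slot',f((248,r),25.5),f((300,r),25.5))
print('blue',f((107,72),33.5),f((443,78),33.5)); print('pad',f((201,57),37),f((351,60),37))
W=cloud(s,d);g=cv2.cvtColor(p,cv2.COLOR_RGB2GRAY);h=cv2.cvtColor(p,cv2.COLOR_RGB2HSV)
for v in(75,80,85,100,120,140,160):
    r=W[v];lo=np.nonzero(r[220:290,2]<18)[0]+220
    print(v,r[lo[0]-1].round(1),lo[0],r[lo[0],0].round(1),'|',lo[-1],r[lo[-1],0].round(1),r[lo[-1]+1].round(1))
    print('  ray25.5/38',*[ray('wrist',(u,v),z,s)[:2].round(1) for z in(25.5,33.5) for u in(lo[0]-.5,lo[-1]+.5)])
# pad region z
k=(h[...,1]<70)&(W[...,2]>33)&(W[...,2]<42);k[95:]=0;k[:,:200]=0;k[:,320:]=0
P=W[k];print('pad',len(P),np.percentile(P,[2,50,98],axis=0).round(1))
b=(h[...,0]>100)&(h[...,0]<128)&(h[...,1]>120)&(W[...,2]>28)&(W[...,2]<38);P=W[b];print('blue z',np.median(P[:,2]))
pl=W[100:150,195:235];print('plate z',np.median(pl[...,2]))
E
```

```text
wing top front [525.5  -6.3 125.7] [538.7  -6.4 125.7] back [524.6 -54.7 125.7] [538.8 -54.9 125.7]
head left [524.3 -16.3  64. ] [523.8 -19.4  54. ]
slot [524.8  32.8  25.5] [542.1  32.6  25.5]
slot [524.3   5.5  25.5] [542.    5.3  25.5]
slot [523.8 -19.2  25.5] [542.  -19.4  25.5]
blue [479.2  50.6  33.5] [588.8  47.5  33.5]
pad [510.6  53.8  37. ] [557.9  52.3  37. ]
75 [nan nan nan] 244 525.7 | 265 542.4 [542.3  61.8  25.7]
  ray25.5/38 [525.9  62. ] [541.9  61.8] [526.2  61.2] [541.6  61. ]
80 [525.9  57.2  38.5] 244 525.6 | 265 542.4 [542.1  57.8  28.6]
  ray25.5/38 [525.9  58.2] [541.9  58.1] [526.1  57.6] [541.5  57.4]
85 [525.9  53.7  37.7] 244 525.6 | 265 542.3 [541.9  53.9  32. ]
  ray25.5/38 [525.8  54.5] [541.8  54.3] [526.1  54. ] [541.5  53.8]
100 [524.5  43.4  22.7] 243 524.6 | 265 542.2 [542.4  43.3  19.5]
  ray25.5/38 [524.9  43.4] [541.8  43.2] [525.2  43.3] [541.4  43.1]
120 [524.3  28.5  25.2] 243 524.4 | 265 542.1 [542.1  28.3  24.3]
  ray25.5/38 [524.7  28.5] [541.7  28.3] [525.  29.] [541.3  28.8]
140 [523.4  13.6  26.1] 242 523.3 | 265 542.1 [541.9  13.4  25.8]
  ray25.5/38 [523.7  13.6] [541.6  13.4] [524.   14.6] [541.3  14.4]
160 [523.6  -2.7  19.9] 243 523.8 | 265 542.0 [541.9  -1.6  26.9]
  ray25.5/38 [524.2  -1.6] [541.5  -1.8] [ 5.245e+02 -1.000e-01] [ 5.412e+02 -3.000e-01]
pad 3367 [[511.8  53.6  34.7]
 [535.1  79.4  38.8]
 [557.   97.7  40.3]]
blue z 34.05951607070464
plate z nan
```

Emit:
step_arm:
  targets:
    - [[0.0008,0,-0.01],[0,0,0],-1]
    - [[0.0008,0,-0.02],[0,0,0],-1]
    - [[0.0008,0,-0.025],[0,0,0],-1]
    - [[0.0008,0,-0.028],[0,0,0],-1]
    - [[0.0008,0,-0.031],[0,0,0],-1]
    - [[0.0008,0,-0.034],[0,0,0],-1]
    - [[0.0008,0,-0.034],[0,0,0],-1]

```text
time_s: 5.15
eef_pos: [532.6, -30.0, 67.9]
eef_rot: [1.0, -0.006, -0.0, -0.0]
ft_force: [1.8, -0.5, -2.0]
opening: 13.0
```

Emit:
step_arm:
  targets:
    - [[0.0003,0,-0.004],[0,0,0],-1]
    - [[0.0003,0,-0.008],[0,0,0],-1]
    - [[0.0003,0,-0.011],[0,0,0],-1]
    - [[0.0003,0,-0.0135],[0,0,0],-1]
    - [[0.0003,0,-0.0135],[0,0,0],-1]
    - [[0.0003,0,-0.0135],[0,0,0],-1]

```text
time_s: 5.75
eef_pos: [532.9, -30.0, 54.7]
eef_rot: [1.0, -0.006, -0.0, -0.0]
ft_force: [0.2, 0.3, -1.1]
opening: 12.7
```

```bash
python3 - <<'E'
from h import *
s=sense();print(s['eef_pos'],s['ft_force'],s['moment'])
E
```

```text
[532.89230787 -29.95043226  54.73987481] [ 0.22292384  0.26930314 -1.10066966] [-0.02308777 -0.02858301 -0.0591584 ]
```

Emit:
step_arm:
  targets:
    - [[0,0,-0.0006],[0,0,0],-1]
    - [[0,0,-0.0012],[0,0,0],-1]
    - [[0,0,-0.0012],[0,0,0],-1]

```text
time_s: 6.05
eef_pos: [532.9, -30.0, 53.6]
eef_rot: [1.0, -0.006, 0.0, -0.0]
ft_force: [-0.4, -0.2, -0.9]
opening: 13.0
```

Emit:
step_arm:
  targets:
    - [[0,0,-0.0005],[0,0,0],-1]
    - [[0,0,-0.0008],[0,0,0],-1]
    - [[0,0,-0.0008],[0,0,0],-1]

```text
time_s: 6.35
eef_pos: [533.1, -30.0, 53.1]
eef_rot: [1.0, -0.005, 0.0, 0.0]
ft_force: [-1.9, 1.3, 7.7]
opening: 12.8
```

Emit:
step_arm:
  targets:
    - [[0,0,0.0008],[0,0,0],-1]
    - [[0.0002,0.015,0.0008],[0,0,0],-1]
    - [[0.0004,0.03,0.0008],[0,0,0],-1]
    - [[0.0006,0.045,0.0008],[0,0,0],-1]
    - [[0.0008,0.06,0.0008],[0,0,0],-1]
    - [[0.001,0.07,0.0008],[0,0,0],-1]
    - [[0.001,0.07,0.0008],[0,0,0],-1]

```text
time_s: 7.05
eef_pos: [533.9, 41.7, 53.6]
eef_rot: [1.0, -0.005, -0.0, -0.0]
ft_force: [-0.5, -1.0, -1.2]
opening: 12.9
```

Emit:
step_arm:
  targets:
    - [[0.0001,0.005,0],[0,0,0],-1]
    - [[0.0002,0.01,0],[0,0,0],-1]
    - [[0.0003,0.015,0],[0,0,0],-1]
    - [[0.0004,0.02,0],[0,0,0],-1]
    - [[0.0004,0.02,0],[0,0,0],-1]

```text
time_s: 7.55
eef_pos: [534.4, 60.5, 53.6]
eef_rot: [1.0, -0.005, 0.0, -0.0]
ft_force: [-0.2, 0.6, -0.6]
opening: 12.9
```

Emit:
step_arm:
  targets:
    - [[0,0.005,0],[0,0,0],-1]
    - [[0.0001,0.009,0],[0,0,0],-1]
    - [[0.0002,0.012,0],[0,0,0],-1]
    - [[0.0002,0.0125,0],[0,0,0],-1]
    - [[0.0002,0.0125,0],[0,0,0],-1]

```text
time_s: 8.05
eef_pos: [534.5, 72.6, 53.6]
eef_rot: [1.0, -0.005, -0.0, 0.0]
ft_force: [0.6, 0.0, -1.2]
opening: 12.6
```

Emit:
step_arm:
  targets:
    - [[0,0.0008,0],[0,0,0],-1]
    - [[0,0.0015,0],[0,0,0],-1]
    - [[0,0.0015,0],[0,0,0],-1]

```text
time_s: 8.35
eef_pos: [534.6, 74.0, 53.6]
eef_rot: [1.0, -0.006, 0.0, -0.0]
ft_force: [-0.4, -1.3, -2.1]
opening: 12.5
```

Emit:
step_arm:
  targets:
    - [[0,0.0005,0],[0,0,0],-1]
    - [[0,0.001,0],[0,0,0],-1]
    - [[0,0.001,0],[0,0,0],-1]

```text
time_s: 8.65
eef_pos: [534.6, 75.1, 53.6]
eef_rot: [1.0, -0.005, 0.0, 0.0]
ft_force: [-1.3, -0.8, -1.5]
opening: 12.5
```

Emit:
step_arm:
  targets:
    - [[0,0.0003,0],[0,0,0],-1]
    - [[0,0.0006,0],[0,0,0],-1]
    - [[0,0.0006,0],[0,0,0],-1]

```text
time_s: 8.95
eef_pos: [534.6, 75.7, 53.6]
eef_rot: [1.0, -0.005, 0.0, -0.0]
ft_force: [-0.0, 0.3, -1.3]
opening: 12.7
```

Emit:
step_arm:
  targets:
    - [[0,0.0003,0],[0,0,0],-1]
    - [[0,0.0005,0],[0,0,0],-1]
    - [[0,0.0005,0],[0,0,0],-1]

```text
time_s: 9.25
eef_pos: [534.5, 76.2, 53.6]
eef_rot: [1.0, -0.005, -0.0, 0.0]
ft_force: [0.4, -0.3, -0.7]
opening: 12.5
```

Emit:
step_arm:
  targets:
    - [[0,0.0003,0],[0,0,0],-1]
    - [[0,0.0005,0],[0,0,0],-1]
    - [[0,0.0005,0],[0,0,0],-1]

```text
time_s: 9.55
eef_pos: [534.5, 76.7, 53.6]
eef_rot: [1.0, -0.005, -0.0, 0.0]
ft_force: [-0.4, 0.2, -0.8]
opening: 12.8
```

Emit:
step_arm:
  targets:
    - [[0,0.0003,0],[0,0,0],-1]
    - [[0,0.0005,0],[0,0,0],-1]
    - [[0,0.0005,0],[0,0,0],-1]

```text
time_s: 9.85
eef_pos: [534.6, 77.0, 53.6]
eef_rot: [1.0, -0.005, 0.0, 0.0]
ft_force: [-0.2, -1.6, -1.5]
opening: 12.9
```

Emit:
step_arm:
  targets:
    - [[0,0.0004,0],[0,0,0],-1]
    - [[0,0.0004,0],[0,0,0],-1]
    - [[0,0.0004,0],[0,0,0],-1]

```text
time_s: 10.15
eef_pos: [534.5, 77.3, 53.6]
eef_rot: [1.0, -0.005, -0.0, 0.0]
ft_force: [-0.6, -4.8, -1.1]
opening: 12.8
```

Emit:
step_arm:
  targets:
    - [[-0.0003,-0.0008,0],[0,0,0],-1]
    - [[-0.0003,-0.0008,0],[0,0,-0.1],-1]
    - [[-0.0003,-0.0008,0],[0,0,-0.2],-1]
    - [[-0.0003,-0.0008,0],[0,0,-0.3],-1]
    - [[-0.0003,-0.0008,0],[0,0,-0.4],-1]
    - [[-0.0003,-0.0008,0],[0,0,-0.5],-1]
    - [[-0.0003,-0.0008,0],[0,0,-0.6],-1]
    - [[-0.0003,-0.0008,0],[0,0,-0.7],-1]
    - [[-0.0003,-0.0008,0],[0,0,-0.7],-1]

```text
time_s: 11.05
eef_pos: [534.1, 76.8, 53.5]
eef_rot: [0.937, -0.349, -0.0, -0.0]
ft_force: [-0.7, -0.9, -1.2]
opening: 12.9
```

```bash
cat > st.py <<'E'
from h import *
s=sense();print(s['eef_pos'].round(2),np.degrees(2*np.arctan2(s['eef_rot'][1],s['eef_rot'][0])).round(2),s['ft_force'].round(1),s['moment'].round(3),s['opening'].round(1),s['joint_positions'][5].round(2),s['time_s'])
E
python3 st.py
```

```text
Traceback (most recent call last):
  File "st.py", line 2, in <module>
    s=sense();print(s['eef_pos'].round(2),np.degrees(2*np.arctan2(s['eef_rot'][1],s['eef_rot'][0])).round(2),s['ft_force'].round(1),s['moment'].round(3),s['opening'].round(1),s['joint_positions'][5].round(2),s['time_s'])
                                                                                                                                                         ^^^^^^^^^^^^^^^^^^
AttributeError: 'float' object has no attribute 'round'
```

Emit:
step_arm:
  targets:
    - [[0,0,0],[0,0,-0.1],-1]
    - [[0,0,0],[0,0,-0.2],-1]
    - [[0,0,0],[0,0,-0.3],-1]
    - [[0,0,0],[0,0,-0.4],-1]
    - [[0,0,0],[0,0,-0.5],-1]
    - [[0,0,0],[0,0,-0.6],-1]
    - [[0,0,0],[0,0,-0.7],-1]
    - [[0,0,0],[0,0,-0.7],-1]

```text
time_s: 11.85
eef_pos: [534.1, 76.8, 53.5]
eef_rot: [0.762, -0.648, -0.0, 0.0]
ft_force: [-0.6, -0.4, -1.6]
opening: 12.5
```

```bash
sed -i "s/s\['opening'\].round(1)/round(s['opening'],1)/" st.py; python3 st.py
```

```text
[534.11  76.8   53.53] -80.79 [-0.6 -0.4 -1.6] [-0.259  0.146 -0.003] 12.5 1.44 11.85
```

Emit:
step_arm:
  targets:
    - [[0,0,0],[0,0,-0.1],-1]
    - [[0,0,0],[0,0,-0.2],-1]
    - [[0,0,0],[0,0,-0.3],-1]
    - [[0,0,0],[0,0,-0.3],-1]

```text
time_s: 12.25
eef_pos: [534.0, 76.8, 53.5]
eef_rot: [-0.657, 0.754, 0.0, -0.0]
ft_force: [-0.7, -0.9, -1.5]
opening: 12.3
```

```bash
python3 st.py
```

```text
[534.04  76.75  53.52] 262.12 [-0.7 -0.9 -1.5] [-0.226  0.234  0.059] 12.3 1.74 12.25
```

Emit:
step_arm:
  targets:
    - [[0,0,-0.0004],[0,0,-0.1],-1]
    - [[0,0,-0.0008],[0,0,-0.2],-1]
    - [[0,0,-0.0012],[0,0,-0.3],-1]
    - [[0,0,-0.0016],[0,0,-0.4],-1]
    - [[0,0,-0.0016],[0,0,-0.4],-1]

```text
time_s: 12.75
eef_pos: [534.0, 76.8, 51.9]
eef_rot: [-0.494, 0.869, 0.0, -0.0]
ft_force: [-1.3, -0.8, -1.1]
opening: 13.0
```

```bash
python3 st.py
```

```text
[534.04  76.77  51.93] 239.27 [-1.3 -0.8 -1.1] [-0.145  0.403  0.018] 13.0 2.14 12.75
```

Emit:
step_arm:
  targets:
    - [[0,0,-0.0004],[0,0,-0.1],-1]
    - [[0,0,-0.0008],[0,0,-0.2],-1]
    - [[0,0,-0.0008],[0,0,-0.2],-1]

```text
time_s: 13.05
eef_pos: [534.0, 76.8, 51.1]
eef_rot: [-0.406, 0.914, 0.0, -0.0]
ft_force: [-2.4, -0.8, -0.9]
opening: 12.7
```

```bash
python3 st.py
```

```text
[534.04  76.77  51.13] 227.85 [-2.4 -0.8 -0.9] [-0.13   0.507  0.054] 12.7 2.34 13.05
```

Emit:
step_arm:
  targets:
    - [[0,0,-0.0004],[0,0,-0.1],-1]
    - [[0,0,-0.0008],[0,0,-0.2],-1]
    - [[0,0,-0.0008],[0,0,-0.2],-1]

```text
time_s: 13.35
eef_pos: [534.1, 76.8, 50.6]
eef_rot: [-0.312, 0.95, 0.0, -0.0]
ft_force: [-4.1, 1.1, 5.6]
opening: 13.0
```

```bash
python3 st.py
```

```text
[534.1   76.81  50.61] 216.4 [-4.1  1.1  5.6] [ 0.015  0.741 -0.064] 13.0 2.54 13.35
```

Emit:
step_arm:
  targets:
    - [[0,0,0.0003],[0,0,0],-1]
    - [[0,0,0.0003],[0,0,0],0]
    - [[0,0,0.0003],[0,0,0],0]
    - [[0,0,0.0003],[0,0,0],0]
    - [[0,0,0.0003],[0,0,0],0]
    - [[0,0,0.025],[0,0,0],0]
    - [[0,0,0.055],[0,0,0],0]
    - [[0,0,0.07],[0,0,0.15],0]
    - [[0,0,0.07],[0,0,0.3],0]
    - [[0,0,0.07],[0,0,0.45],0]
    - [[0,0,0.07],[0,0,0.6],0]
    - [[0,0,0.07],[0,0,0.75],0]
    - [[0,0,0.07],[0,0,0.9],0]
    - [[0,0,0.07],[0,0,1.05],0]
    - [[0,0,0.07],[0,0,1.2],0]
    - [[0,0,0.07],[0,0,1.35],0]
    - [[0,0,0.07],[0,0,1.5],0]
    - [[0,0,0.07],[0,0,1.57],0]

```text
time_s: 15.15
eef_pos: [534.3, 76.7, 120.4]
eef_rot: [0.893, -0.45, 0.0, -0.0]
ft_force: [-0.1, 0.4, -0.6]
opening: 42.9
```

Emit:
step_arm:
  targets:
    - [[0,0,0],[0,0,0.15],0]
    - [[0,0,0],[0,0,0.3],0]
    - [[0,0,0],[0,0,0.45],0]
    - [[0,0,0],[0,0,0.6],0]
    - [[0,0,0],[0,0,0.75],0]
    - [[0,0,0],[0,0,0.9],0]
    - [[0,0,0],[0,0,1.05],0]
    - [[0,0,0],[0,0,1.2],0]
    - [[0,0,0],[0,0,1.35],0]
    - [[0,0,0],[0,0,1.5],0]
    - [[0,0,0],[0,0,1.572],0]
    - [[0,0,0],[0,0,1.572],0]

```text
time_s: 16.35
eef_pos: [534.3, 76.7, 120.4]
eef_rot: [0.95, 0.311, 0.0, 0.0]
ft_force: [-0.1, -0.1, -0.3]
opening: 42.5
```

```bash
python3 - <<'E'
import runpy;runpy.run_path('st.py')
from h import *
s,p,d=wshot('w4');W=cloud(s,d);h=cv2.cvtColor(p,cv2.COLOR_RGB2HSV)
m=(h[...,0]<15)&(h[...,1]>140)&(h[...,2]>60)&(W[...,2]>68)&(W[...,2]<80)&(np.hypot(W[...,0]-534,W[...,1]-77)<35)
t=W[m];print(len(t),t.mean(0),cv2.minAreaRect(t[:,:2].astype(np.float32)))
E
```

```text
[534.29  76.72 120.39] 36.26 [-0.1 -0.1 -0.3] [ 0.053 -0.048 -0.019] 42.5 -0.6 16.35
815 [532.85426991  79.70659168  73.2587035 ] ((533.0458374023438, 76.79115295410156), (13.39694881439209, 49.35603332519531), 37.01008224487305)
```

View pics/w4.png

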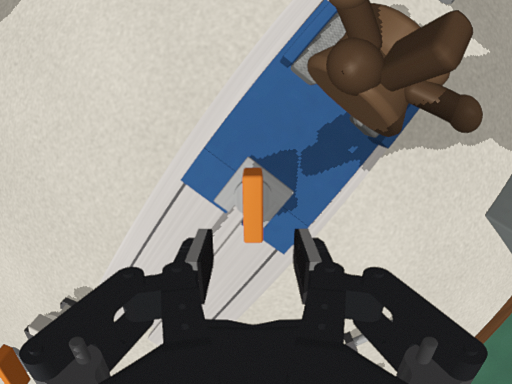

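View shows the nut on the pad with the shank in the notch. The wing is centred near (253,205), along the jaw's mid-plane and clear of the fossil.

Emit:
step_arm:
  targets:
    - [[-0.001,0,-0.035],[0,0,0.01],0]
    - [[-0.001,0,-0.0694],[0,0,0.01],0]
    - [[-0.001,0,-0.0694],[0,0,0.01],0]
    - [[-0.001,0,-0.0694],[0,0,0.01],-1]
    - [[-0.001,0,-0.0694],[0,0,0.01],-1]
    - [[-0.001,0,-0.0694],[0,0,0.01],-1]
    - [[-0.001,0,-0.0694],[0,0,0.01],-1]
    - [[-0.001,0,-0.0694],[0,0,0.01],-1]
    - [[-0.001,0,-0.0694],[0,0,0.01],-1]
  newtons: 60

```text
time_s: 17.3
eef_pos: [534.1, 76.8, 52.6]
eef_rot: [0.949, 0.315, 0.001, 0.0]
ft_force: [-1.7, -1.6, 9.7]
opening: 13.1
```

```bash
python3 st.py
```

```text
[534.11  76.75  52.61] 36.71 [-1.7 -1.6  9.7] [-0.111  0.358  0.023] 13.1 -0.61 17.3
```

Emit:
step_arm:
  targets:
    - [[0.0004,0,0.0008],[0,0,0],-1]
    - [[0.0004,0,0.0008],[0,0,-0.1],-1]
    - [[0.0004,0,0.0008],[0,0,-0.1],-1]

```text
time_s: 17.6
eef_pos: [534.1, 76.7, 52.6]
eef_rot: [0.964, 0.266, 0.001, 0.0]
ft_force: [-0.8, -1.0, 7.2]
opening: 12.5
```

```bash
python3 st.py
```

```text
[534.06  76.74  52.6 ] 30.87 [-0.8 -1.   7.2] [-0.067  0.21  -0.095] 12.5 -0.51 17.6
```

Emit:
step_arm:
  targets:
    - [[0,0,0],[0,0,-0.1],-1]
    - [[0,0,0],[0,0,-0.1],-1]

```text
time_s: 17.8
eef_pos: [534.1, 76.8, 52.6]
eef_rot: [0.976, 0.218, 0.001, 0.0]
ft_force: [-1.0, -1.0, 6.5]
opening: 12.8
```

```bash
python3 st.py
```

```text
[534.14  76.76  52.61] 25.23 [-1.  -1.   6.5] [-0.037  0.232 -0.   ] 12.8 -0.41 17.8
```

Emit:
step_arm:
  targets:
    - [[0,0,0.0004],[0,0,-0.1],-1]
    - [[0,0,0.0004],[0,0,-0.1],-1]

```text
time_s: 18.0
eef_pos: [533.9, 76.7, 52.6]
eef_rot: [0.985, 0.17, 0.0, 0.0]
ft_force: [0.1, -0.9, 3.1]
opening: 12.2
```

```bash
python3 st.py
```

```text
[533.94  76.73  52.64] 19.55 [ 0.1 -0.9  3.1] [-0.088  0.019 -0.056] 12.2 -0.31 18.0
```

Emit:
step_arm:
  targets:
    - [[0,0,0],[0,0,-0.05],-1]
    - [[0,0,0],[0,0,-0.05],-1]

```text
time_s: 18.2
eef_pos: [534.0, 76.7, 52.6]
eef_rot: [0.989, 0.146, 0.0, 0.0]
ft_force: [-0.7, 0.0, 5.7]
opening: 12.4
```

```bash
python3 st.py
```

```text
[533.98  76.73  52.61] 16.85 [-0.7  0.   5.7] [-0.088  0.048  0.139] 12.4 -0.26 18.2
```

Emit:
step_arm:
  targets:
    - [[0,0,0],[0,0,-0.05],-1]
    - [[0,0,0],[0,0,-0.05],-1]

```text
time_s: 18.4
eef_pos: [534.0, 76.7, 52.6]
eef_rot: [0.993, 0.122, 0.0, 0.0]
ft_force: [-0.2, -0.5, 5.7]
opening: 12.6
```

```bash
python3 st.py
```

```text
[533.98  76.71  52.59] 13.97 [-0.2 -0.5  5.7] [-0.084  0.047  0.184] 12.6 -0.21 18.4
```

```bash
python3 - <<'E'
from h import *
L=[]
for i in range(6):
    capture('wrist');L.append(sense()['moment'][2])
print(np.round(L,3),np.mean(L))
E
```

```text
[0.187 0.181 0.213 0.204 0.162 0.208] 0.19247820603267587
```

Emit:
step_arm:
  targets:
    - [[0,0,0],[0,0,-0.04],-1]
    - [[0,0,0],[0,0,-0.04],-1]

```text
time_s: 18.9
eef_pos: [534.0, 76.7, 52.6]
eef_rot: [0.995, 0.102, 0.0, 0.0]
ft_force: [-0.2, -1.3, 4.8]
opening: 12.7
```

```bash
python3 - <<'E'
from h import *
L=[]
for i in range(4):
    capture('wrist');L.append(sense()['moment'][2])
s=sense();print(np.round(L,3),np.mean(L),np.degrees(2*np.arctan2(s['eef_rot'][1],s['eef_rot'][0])),s['eef_pos'],s['ft_force'])
E
```

```text
[0.262 0.281 0.287 0.243] 0.2683034042141291 11.78493620185079 [534.00101458  76.73729863  52.56435132] [-0.00939776 -0.62927856  5.4003103 ]
```

Emit:
step_arm:
  targets:
    - [[0,0,0],[0,0,0],0]
    - [[0,0,0],[0,0,0],0]
    - [[0,0,0],[0,0,0],0]
    - [[0,0,0],[0,0,0],0]
    - [[0,0,0.03],[0,0,0],0]
    - [[0,0,0.07],[0,0,0],0]
    - [[0,-0.04,0.11],[0,0,0],0]
    - [[0,-0.08,0.13],[0,0,0],0]
    - [[0,-0.08,0.13],[0,0,0],0]

```text
time_s: 20.0
eef_pos: [535.4, -7.2, 185.5]
eef_rot: [0.995, 0.099, 0.003, 0.001]
ft_force: [0.4, -0.1, -0.1]
opening: 42.6
```

```bash
python3 - <<'E'
import runpy;runpy.run_path('st.py')
from h import *
s,p,d=wshot('w5');W=cloud(s,d);h=cv2.cvtColor(p,cv2.COLOR_RGB2HSV)
m=(h[...,0]<15)&(h[...,1]>140)&(h[...,2]>60)&(W[...,2]>66)&(W[...,2]<80)&(np.hypot(W[...,0]-534,W[...,1]-77)<35)
t=W[m];print(len(t),t.mean(0),cv2.minAreaRect(t[:,:2].astype(np.float32)))
b=(h[...,0]>100)&(h[...,0]<128)&(h[...,1]>120)&(abs(W[...,2]-33.5)<4)&(W[...,1]<70)
for x in(485,500,515,552,565,582):
    q=W[b&(abs(W[...,0]-x)<4)];print(x,q[:,1].min().round(1),end=' ')
q=W[b];print(q[:,0].min(),q[:,0].max())
E
```

```text
[535.44  -7.18 185.49] 11.39 [ 0.4 -0.1 -0.1] [0.021 0.016 0.039] 42.6 -0.32 20.0
913 [533.27170365  75.93013385  73.46893002] ((533.5383911132812, 76.23968505859375), (13.714448928833008, 48.62692642211914), 11.789898872375488)
485 50.7 500 50.7 515 50.1 552 48.9 565 48.5 582 47.6 479.45367029998886 588.6747230535484
```

View pics/w5.png

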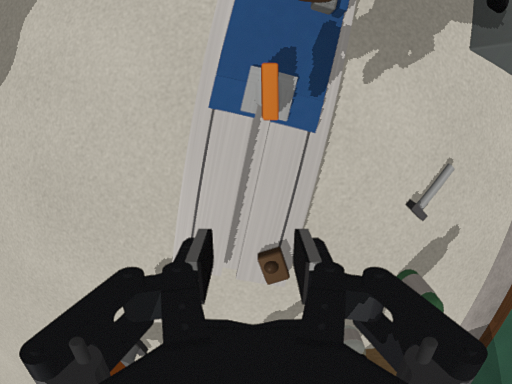

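Final view: the nut sits on the pad at (270,90) with the gripper clear, and the cradle's front edge is where it was before.

```bash
python3 -c "from bench import *; print(close_job())"
```

```text
the job is handed in; nothing more can be done
None
```

The T-bolt is home in the cradle's notch, turned square across the slot and clamped finger-tight. I handed the job in at about 20 s of the 67 s allowed; no verdict was reported.

- **Insertion:** I picked the bolt up by its wing, lowered the head lengthways into the slot at y ≈ -30 and felt the chamber floor. I then slid it under the foot until it touched the notch end at about 5 N, below the 10 N at which the cradle starts to slide. I backed off slightly to the home position.
- **Turning:** The head turned clockwise and seemed to stop at about 95°, with the torque reading then rising to about 0.06 Nm. I ran the nut down to the pad, regrasped once because the last joint was near its range, and tightened further. I never saw the head under the plate, so that it is square is judged by turn angle and torque.
- **Clamping torque:** The last reading while holding averaged 0.27 Nm. After release the sensor showed about 0.04 Nm, noise or offset, so the true value is roughly 0.23 to 0.27 Nm, inside the snug range.
- **Last checks:** After release the wing kept its angle (102°) and height. The cradle's front edge and width match the earlier measurement within about 0.5 mm, and the gripper was clear of everything.
- **Disagreement:** The camera put the bolt up to about 1 mm off the arm's own reading in x, within the stated calibration error.

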